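# Recharge and seal the dry box

### The arm

A 7-joint arm with a two-finger parallel gripper is mounted at the origin on a cart in front of the work surface, level with it; the furniture and walls round the work are solid. World frame = base frame: x ahead of the robot, y to its left, z up, the work surface at z = 0. Lengths are in m, angles in rad, forces in N, time in s.
With the tool pointing down it reaches from about 0.35 to 0.9 m from the base axis. Payload 19.9 kg.
Tool frame: the origin (TCP) lies at the very end of the fingers, on their centre line; the grasp point (between the pads) lies 19 mm behind it (arm.grip_point_offset is the distance from the TCP to the grasp point, in m); z points along the fingers, y is the line along which they close (so a half turn about z gives the same grasp; the last joint's range is limited). The gripper opens to 85 mm and grips with 20 to 120 N. Pads are 22 mm wide; open, the fingers measure 114 mm over their backs; the gripper's body (76 mm by 85 mm) begins 54 mm behind the grasp point. The pads swing forward as they close: fully open they stand 13 mm farther back than shut.
Start: joints at [1.214, 0.417, -0.01, 1.614, 0.005, 1.111, -0.053], TCP at [0.194, -0.594, 0.231] pointing down, gripper open.
Joint ranges: [-2.81, 2.81], [-0.39, 2.02], [-1.27, 1.25], [0.06, 2.57], [-1.19, 4.33], [0.19, 2], [-2.82, 2.82]. Speed limits (rad/s): [1.89, 1.89, 2.39, 2.39, 3.01, 3.01, 3.01].

### API

Orientations are given as a rotation vector (axis times angle).
In Python, from workcell import arm gives the robot as it stands. The module is installed in compiled form; this text tells all that it offers. Calls block until the motion is done:
- arm.move_pose(position, orientation): joint-space move of the TCP to a pose.
- arm.move_straight(position, rot=None, rate=0.15, guard=None): straight line of the TCP; rot=None keeps the orientation; rate is the mean speed in m/s. With guard (N) it stops when the force on the tool has changed by that much, and returns True; else False.
- arm.move_joints(angles): joint-space move.
- arm.gripper_to(opening, force=None): opening from 0.0 (shut) to 1.0 (fully open); force is the grip in N (None keeps the last); returns when the fingers have stopped.
- arm.pause(seconds).
- arm.ik(position, orientation): joint angles nearest the present ones, or None.
- arm.camera(name): name is "scene" or "top" or "wrist"; returns (picture, depth): 480x640x3 uint8, red, green, blue; 480x640 float32, m along the optical axis (not along the pixel's ray), 0 where there is no reading.
- arm.calibration(name): a dict with "K" (3x3 intrinsics, pixels), "R" (3x3) and "t" (3): a world point X has camera coordinates R X + t. Camera axes: x right, y down, z forward; pixel columns grow to the right and rows downward; lengths in m; the calibration is good to about 2 mm. The wrist camera is an equidistant fisheye: a pixel r from the principal point sees the ray r / f radians off the axis. A picture is of the moment at which its call begins: read the wrist's pose just before it. calibration takes no time and is no camera call; for the wrist camera it gives the pose at the moment of the call.
A pose or a line that the arm cannot do raises arm.PlanningError and nothing moves.
- arm.finish_job(): hands the job in; it is judged then, once.
Readings, each from a call of its own:
- arm.current_clock(): time.
- arm.current_joints(): joint angles.
- arm.current_dq(): joint speeds.
- arm.current_tau(): joint torques, N m.
- arm.current_tool_pos(): TCP position.
- arm.current_tool_rot(): TCP orientation.
- arm.current_wrist_force(): force on the tool from outside, world axes, zero at the start.
- arm.current_wrist_torque(): the same for the moment, N m.
- arm.current_opening(): opening from 0.0 (shut) to 1.0 (fully open).
- arm.current_grasp_force(): force on a finger pad.
Only numpy, scipy, OpenCV 4.12 (cv2) and the standard library are available. Lean on these libraries where they do the work, as an engineer would, in place of code of your own. Each camera call takes 0.05 s, during which the arm holds its last target. There are 200 camera calls.

### The job

Recharge the dry box: lift every desiccant canister that hangs on the drying stand up and off its peg and stand it upright inside the open box. When all are in, lay the lid loosely on the box and let go of it, then press the lid down one corner after another, each right over its gasket block, until all four corners are fully home and the lid sits flat and sealed. Leave the other things on the table where they are.

Things in the scene. Friction and masses are not known exactly. Their poses are not given: they have to be found in the camera images.
- dry_box: dry box, fixed to the table: open aluminium box 148 (x) x 196 (y) x 98 mm high; walls 18 mm, so the opening is 112 x 160 mm; inner floor 6 mm above the table. Origin at the centre of its underside; z up, x and y along its sides. Four canisters fit in a 2 x 2 pattern at about x = +-25, y = +-34 mm.
- gasket_0 (a joint): rubber gasket block, 16 x 16 mm, at the near, left corner of the dry box's rim (at corner_0), standing 9 mm above the rim. Reads about 0 m standing (up to 0.0015 at the start), grows as it is pressed down to its stop at 0.008 m. It yields at about 8 N (the lid's weight does not sink it) and stays where it is pushed.
- gasket_1 (a joint): rubber gasket block, 16 x 16 mm, at the near, right corner of the dry box's rim (at corner_1), standing 9 mm above the rim. Reads about 0 m standing (up to 0.0015 at the start), grows as it is pressed down to its stop at 0.008 m. It yields at about 8 N (the lid's weight does not sink it) and stays where it is pushed.
- gasket_2 (a joint): rubber gasket block, 16 x 16 mm, at the far, right corner of the dry box's rim (at corner_2), standing 9 mm above the rim. Reads about 0 m standing (up to 0.0015 at the start), grows as it is pressed down to its stop at 0.008 m. It yields at about 8 N (the lid's weight does not sink it) and stays where it is pushed.
- gasket_3 (a joint): rubber gasket block, 16 x 16 mm, at the far, left corner of the dry box's rim (at corner_3), standing 9 mm above the rim. Reads about 0 m standing (up to 0.0015 at the start), grows as it is pressed down to its stop at 0.008 m. It yields at about 8 N (the lid's weight does not sink it) and stays where it is pushed.
- corner_0 (a point): point at rim height (98 mm) at the middle of gasket block 0, the near, left corner of the dry box as it faces the robot: at x = -65, y = +89 mm in the box's frame. Press the lid straight above it.
- corner_1 (a point): point at rim height (98 mm) at the middle of gasket block 1, the near, right corner of the dry box as it faces the robot: at x = -65, y = -89 mm in the box's frame. Press the lid straight above it.
- corner_2 (a point): point at rim height (98 mm) at the middle of gasket block 2, the far, right corner of the dry box as it faces the robot: at x = +65, y = -89 mm in the box's frame. Press the lid straight above it.
- corner_3 (a point): point at rim height (98 mm) at the middle of gasket block 3, the far, left corner of the dry box as it faces the robot: at x = +65, y = +89 mm in the box's frame. Press the lid straight above it.
- lid: loose lid, 0.35 kg: grey plate 168 (x) x 216 (y) x 8 mm, skirt reaching 14 mm below it (5 mm play round the box), bar handle along y. Origin: centre, at the skirt's lower edge, z up; plate's top 22 mm above it. Fits either way round. Origin 93 mm above the table on standing gaskets, 85 mm sealed. Steel dots mark the corners to press (x = +-65, y = +-89 mm). It rocks while some corners are up.
- lid_handle (a point): middle of the bar of the lid's handle, 53 mm above the lid's origin. The bar is 80 mm long along the lid's y, 16 mm wide across x, 14 mm high; its underside is 24 mm above the plate.
- stand: drying stand, fixed to the table: base plate 110 x 310 x 8 mm, two posts, a crossbar (top at 144 mm, 40 mm behind the hanging row). Origin at its underside, z up. Four pegs point along its -x, to the robot, at y = +-112.5 and +-37.5 mm.
- peg_0 (a point): point on the centre line of peg 0 (y = +112.5 mm on the stand) where a canister hangs, 135 mm up. The peg is 7 mm thick and runs 22 mm further along the stand's -x; its tip turns up to 13.5 mm above the centre line. Raise the canister about 17 mm (12 to 22) and draw it off along the stand's -x, 45 mm or more.
- peg_1 (a point): point on the centre line of peg 1 (y = +37.5 mm on the stand) where a canister hangs, 135 mm up. The peg is 7 mm thick and runs 22 mm further along the stand's -x; its tip turns up to 13.5 mm above the centre line. Raise the canister about 17 mm (12 to 22) and draw it off along the stand's -x, 45 mm or more.
- peg_2 (a point): point on the centre line of peg 2 (y = -37.5 mm on the stand) where a canister hangs, 135 mm up. The peg is 7 mm thick and runs 22 mm further along the stand's -x; its tip turns up to 13.5 mm above the centre line. Raise the canister about 17 mm (12 to 22) and draw it off along the stand's -x, 45 mm or more.
- peg_3 (a point): point on the centre line of peg 3 (y = -112.5 mm on the stand) where a canister hangs, 135 mm up. The peg is 7 mm thick and runs 22 mm further along the stand's -x; its tip turns up to 13.5 mm above the centre line. Raise the canister about 17 mm (12 to 22) and draw it off along the stand's -x, 45 mm or more.
- canister_0: desiccant canister, 0.12 kg: round steel can, 40 mm across, 45 mm high; on top a flat upright eye 24 mm wide along its y, 12 mm thick along its x, 45 to 85 mm above the underside, opening 14 mm wide from 45 to 77 mm. Origin: centre of the can's underside, z up. At the start it hangs by the eye on a peg, origin 62 mm above the table. Two to four are present, on any pegs; an absent one reads None.
- canister_1: desiccant canister, 0.12 kg: round steel can, 40 mm across, 45 mm high; on top a flat upright eye 24 mm wide along its y, 12 mm thick along its x, 45 to 85 mm above the underside, opening 14 mm wide from 45 to 77 mm. Origin: centre of the can's underside, z up. At the start it hangs by the eye on a peg, origin 62 mm above the table. Two to four are present, on any pegs; an absent one reads None.
- canister_2: desiccant canister, 0.12 kg: round steel can, 40 mm across, 45 mm high; on top a flat upright eye 24 mm wide along its y, 12 mm thick along its x, 45 to 85 mm above the underside, opening 14 mm wide from 45 to 77 mm. Origin: centre of the can's underside, z up. At the start it hangs by the eye on a peg, origin 62 mm above the table. Two to four are present, on any pegs; an absent one reads None.
- canister_3: desiccant canister, 0.12 kg: round steel can, 40 mm across, 45 mm high; on top a flat upright eye 24 mm wide along its y, 12 mm thick along its x, 45 to 85 mm above the underside, opening 14 mm wide from 45 to 77 mm. Origin: centre of the can's underside, z up. At the start it hangs by the eye on a peg, origin 62 mm above the table. Two to four are present, on any pegs; an absent one reads None.
- bottle_amber: bystander: amber bottle, 58 mm wide, 117 mm high; origin under its centre
- beaker_100: bystander: small glass beaker, 55 mm wide, 70 mm high; origin under its centre
- timer: bystander: flat white timer, 60 x 66 x 18 mm; origin under its centre
There are look-alikes about, which are no part of the job. Leave any pink look-alike of the canister_2 alone.

How it is judged:
By the outcome, as a careful person would: the job done as asked, in the order asked, and still so for the second after the job is handed in, with the robot touching nothing.
Of canister_0, canister_1, canister_2, canister_3 only 2 to 4 are there at a start; the rules pass over those that are not, and their reading is None.
At some moment in a run one of lid may be knocked a few centimetres aside while the robot is not near it.
Once in a run the grip may slacken for a moment while it holds something.
It also fails if it takes over 210 s, if anything falls off the work surface, if the arm or the gripper's body presses on something with over 40 N, if the wrist force passes 120 N, or if a joint passes its speed limit or range.

## Working session

There is one attempt and no reset: what is moved stays moved. The work goes in short steps, each a Python script; the robot and the scene stay as the last script left them, time stands still between calls to the robot, and variables do not carry over. Pictures are saved under pics/ and viewed, at most 14 in all, crops included, and the job is handed in when it is done.

```bash
mkdir -p pics; cat > h.py <<'E'
import numpy as np, cv2
from workcell import arm
from scipy.spatial.transform import Rotation as R
def cloud(name):
    im,d=arm.camera(name); c=arm.calibration(name); K=np.array(c["K"])
    v,u=np.mgrid[0:480,0:640]
    P=np.stack([(u-K[0,2])/K[0,0]*d,(v-K[1,2])/K[1,1]*d,d],-1)
    W=(P-np.array(c["t"]))@np.array(c["R"])
    W[d<=0]=np.nan
    return im,W
def save(im,n): cv2.imwrite("pics/"+n,cv2.cvtColor(im,cv2.COLOR_RGB2BGR))
E
python3 - <<'E'
from h import *
for n in("scene","top"):
    im,W=cloud(n); save(im,n+"0.png"); np.savez(n+"0.npz",im=im,W=W)
    print(n, arm.calibration(n)["R"], arm.calibration(n)["t"])
print(arm.current_tool_rot(),arm.current_tool_pos(),arm.grip_point_offset,arm.current_clock())
E
```

```text
scene [[ 0.85782614 -0.51387104 -0.00841866]
 [-0.34952665 -0.57131363 -0.74258458]
 [ 0.37678302  0.63995101 -0.66969938]] [-0.50739309  0.25007277  1.12242133]
top [[ 4.21659841e-01 -9.06754006e-01  3.88136622e-04]
 [-7.04743793e-01 -3.27990092e-01 -6.29093543e-01]
 [ 5.70560396e-01  2.64989946e-01 -7.77329508e-01]] [-0.28669094  0.47309095  1.78368425]
[-3.10170604e+00 -4.92143448e-01  3.71567157e-04] [ 0.1933966  -0.59399099  0.2307302 ] 0.0187 0.1
```

View pics/scene0.png

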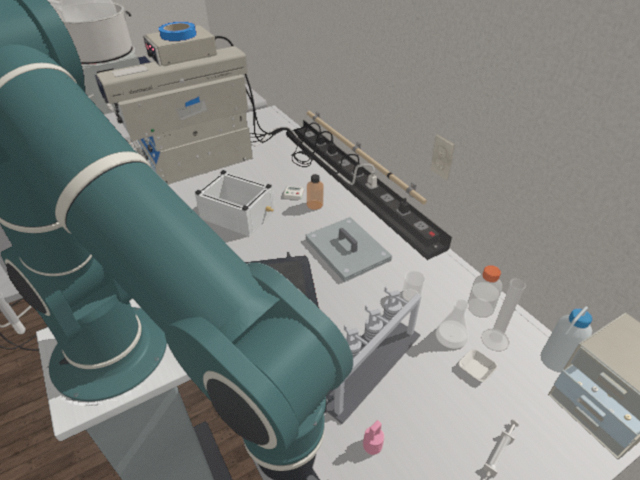

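View pics/top0.png

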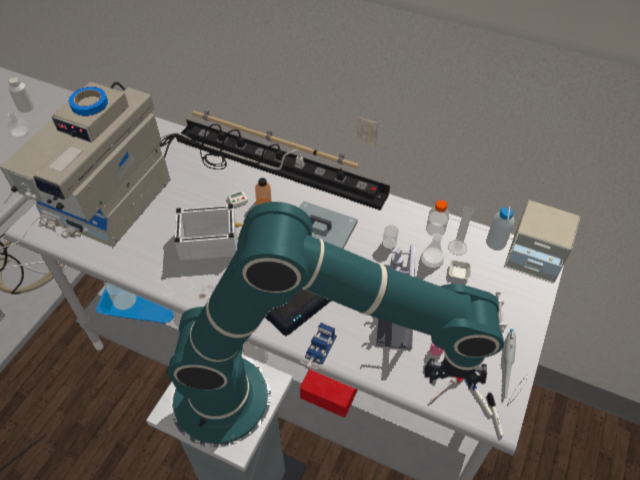

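The scene view shows the box around (233,200), the lid (347,247), the stand with the canisters' eyes near (392,298), (373,318) and (352,338), and a pink look-alike standing on the table at (374,437). The arm hides part of this, so I'll measure what is visible first.

```bash
python3 - <<'E'
from h import *
S=np.load("scene0.npz");W=S["W"]
T=np.load("top0.npz")["W"]
for n,(u,v) in dict(boxL=(198,193),boxfar=(222,174),boxR=(270,187),boxnear=(246,206),lidc=(330,255),lidl=(306,238),lidr=(390,258),lidfar=(348,220),lidnear=(345,275),handle=(347,236),eye1=(392,294),eye2=(373,312),eye3=(352,332),bar=(418,296),barn=(345,362),pink=(374,437),bottle=(315,180),timer=(292,193),beaker=(414,275)).items():
    print(n,np.round(np.nanmedian(W[v-1:v+2,u-1:u+2].reshape(-1,3),0),3))
for n,(u,v) in dict(boxL=(177,209),boxnl=(177,240),boxfr=(234,209),boxnr=(236,240),lid=(335,215),lidfarR=(357,217),h=(320,225)).items():
    print(n,np.round(np.nanmedian(T[v-1:v+2,u-1:u+2].reshape(-1,3),0),3))
cv2.imwrite("pics/c1.png",cv2.resize(cv2.cvtColor(S["im"][250:460,300:460],cv2.COLOR_RGB2BGR),None,fx=2.8,fy=2.8,interpolation=cv2.INTER_CUBIC))
# candidate viewing: swing base joint
q=np.array(arm.current_joints());print(q)
E
```

```text
boxL [0.382 0.373 0.104]
boxfar [0.489 0.442 0.098]
boxR [0.589 0.287 0.1  ]
boxnear [0.481 0.229 0.103]
lidc [ 0.63  -0.007  0.02 ]
lidl [0.616 0.105 0.008]
lidr [ 0.776 -0.105  0.012]
lidfar [0.765 0.099 0.021]
lidnear [ 0.622 -0.101  0.021]
handle [ 0.692 -0.001  0.059]
eye1 [ 0.609 -0.308  0.145]
eye2 [ 0.54  -0.329  0.145]
eye3 [ 0.47  -0.35   0.145]
bar [ 0.657 -0.343  0.144]
barn [ 0.252 -0.628  0.554]
pink [ 0.404 -0.529  0.057]
bottle [0.723 0.232 0.112]
timer [0.689 0.329 0.015]
beaker [ 0.759 -0.224  0.054]
boxL [0.489 0.452 0.107]
boxnl [0.375 0.376 0.104]
boxfr [0.646 0.329 0.002]
boxnr [0.516 0.244 0.013]
lid [ 0.765 -0.02   0.012]
lidfarR [ 0.805 -0.093 -0.007]
h [0.697 0.005 0.018]
[ 1.21452488  0.41790098 -0.01029797  1.61411623  0.00467216  1.11071035
 -0.05304877]
```

View pics/c1.png

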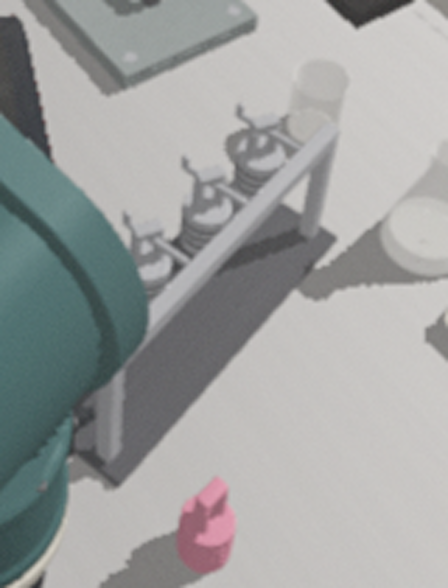

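Pegs 0, 1 and 2 (stand y points along about +x in the world) carry grey canisters. Crop positions (260,140), (207,195) and (150,260) show them hanging by their eyes. The pink one at (207,530) stands on the table, so it's the decoy. Peg 3 is hidden behind the arm, so I'll swing the arm clear and look again.

```bash
cat >> h.py <<'E'
def rots(a):
    out=[]
    for s in (0,np.pi):
        y=np.array([np.cos(a+s),np.sin(a+s),0]); z=np.array([0,0,-1.]); x=np.cross(y,z)
        out.append(R.from_matrix(np.stack([x,y,z],1)).as_rotvec())
    return out
def best(p,a):
    q=np.array(arm.current_joints()); c=[]
    for r in rots(a):
        s=arm.ik(list(p),list(r))
        if s is not None: c.append((abs(np.array(s)[6]),r))
    return min(c,key=lambda t:t[0])[1]
E
python3 - <<'E'
from h import *
p=arm.current_tool_pos()
arm.move_straight([p[0],p[1],0.36])
p=[0.36,0.12,0.42]; arm.move_pose(p,best(p,np.pi/2))
for n in("scene","top"):
    im,W=cloud(n); save(im,n+"1.png"); np.savez(n+"1.npz",im=im,W=W)
print(arm.current_joints(),arm.current_clock(), arm.current_wrist_force())
E
```

```text
[ 0.77703792 -0.27222332 -0.92694657  1.84156927 -0.21836668  1.46859172
  1.46058329] 3.8083 [1.20381733 0.07554235 0.64080508]
```

View pics/scene1.png

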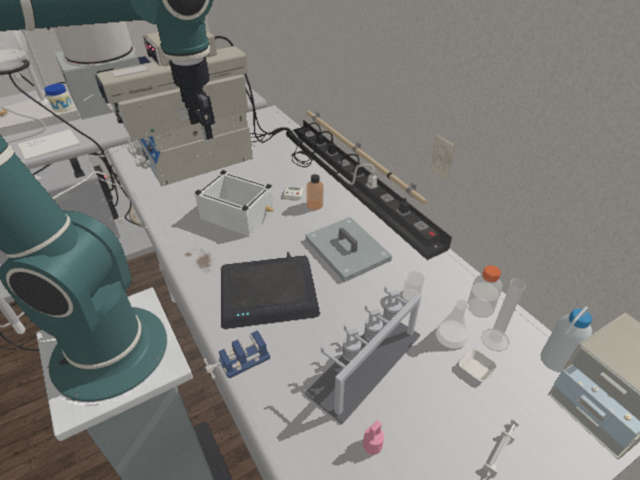

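View pics/top1.png

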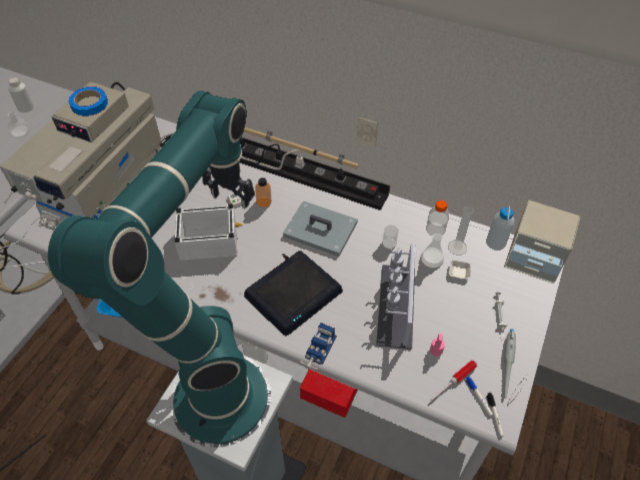

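Peg 3, at scene pixel about (335,355), is empty. So three grey canisters hang at about (392,295), (373,315) and (352,340), and the pink one at (374,437) is left alone. Next I'll fit the positions.

```bash
cat >> h.py <<'E'
def rect(P):
    (c,s,a)=cv2.minAreaRect((P[:,:2]*1000).astype(np.float32)); return np.round(np.array(c),1),np.round(s,1),round(a,1)
def sel(W,x,y,z):
    m=np.isfinite(W[...,0])
    for i,b in enumerate((x,y,z)): m&=(W[...,i]>b[0])&(W[...,i]<b[1])
    return m
E
cat > meas.py <<'E'
from h import *
for n in("scene1","top1"):
    D=np.load(n+".npz");W=D["W"];im=D["im"].astype(int);g=im.max(2)
    print(n,"box rim",rect(W[sel(W,(.33,.66),(.17,.5),(.090,.115))]))
    m=sel(W,(.33,.66),(.17,.5),(.094,.118))&(g<70)
    k,l,st,c=cv2.connectedComponentsWithStats(m.astype(np.uint8))
    for i in range(1,k):
        if st[i,4]>4: print("  gasket",np.round(np.median(W[l==i],0),3),st[i,4])
    m=sel(W,(.5,.9),(-.15,.2),(.010,.032)); print("lid",rect(W[m]),np.median(W[m][:,2]))
    m=sel(W,(.6,.8),(-.08,.08),(.045,.08)); print("bar",rect(W[m]),np.median(W[m][:,2]), m.sum())
    m=sel(W,(.28,.75),(-.5,-.22),(.128,.156))
    print("stand hi pts",m.sum())
    k,l,st,c=cv2.connectedComponentsWithStats(m.astype(np.uint8))
    for i in range(1,k):
        if st[i,4]>4: print("  ",np.round(np.mean(W[l==i],0),3),st[i,4],rect(W[l==i]),c[i].round())
    m=sel(W,(.28,.75),(-.55,-.2),(.005,.014))&(g<110); print("base",rect(W[m]),m.sum())
E
python3 meas.py
```

```text
scene1 box rim (array([485.6, 335.7]), array([154.4, 201.6]), 31.3)
  gasket [0.492 0.442 0.104] 10
  gasket [0.583 0.292 0.104] 11
  gasket [0.382 0.375 0.105] 12
  gasket [0.474 0.224 0.105] 13
lid (array([700.3,  23.7]), array([399.7, 346.4]), 0.1) 0.020773861345337763
bar (array([6.97e+02, 5.00e-01]), array([80.4, 16.3]), 90.0) 0.05706080927566663 132
stand hi pts 1573
   [ 0.51  -0.374  0.14 ] 1573 (array([ 512.5, -354.8]), array([295.4,  80.1]), 17.6) [373. 334.]
base (array([ 477.4, -292.6]), array([334.1, 248. ]), 17.2) 3058
top1 box rim (array([480.1, 337.1]), array([162.8, 196.5]), 30.9)
  gasket [0.581 0.295 0.103] 15
  gasket [0.488 0.445 0.102] 12
  gasket [0.469 0.226 0.103] 18
  gasket [0.377 0.378 0.106] 15
lid (array([700.1,  24.7]), array([399.7, 349. ]), 0.0) 0.01974073151259
bar (array([691.4,   2.6]), array([27.3, 80.2]), 2.2) 0.05736955523100574 107
stand hi pts 685
   [ 0.508 -0.367  0.14 ] 685 (array([ 506.6, -352.8]), array([295.6,  79.7]), 17.6) [405. 283.]
base (array([ 511.3, -361.1]), array([455.9, 325.8]), 0.8) 972
```

```bash
cat >> h.py <<'E'
SY=np.radians(17.6); YS=np.array([np.cos(SY),np.sin(SY),0]); XS=np.array([np.sin(SY),-np.cos(SY),0])
ROW=np.array([0.5053,-0.341,0])
BY=np.radians(31.2); XB=np.array([np.cos(BY),np.sin(BY),0]); YB=np.array([-np.sin(BY),np.cos(BY),0])
BOX=np.array([0.4815,0.3350,0])
Z=lambda z:np.array([0,0,z])
PEG={0:.1125,1:.0375,2:-.0375,3:-.1125}
def st(p,**k): return arm.move_straight(list(p),**k)
def pick(i):
    b=ROW+PEG[i]*YS
    arm.gripper_to(0.6)
    arm.move_pose(list(b+Z(.25)),best(b+Z(.25),SY))
    print("hit down",st(b+Z(.111),rate=.08,guard=6),arm.current_tool_pos())
    arm.gripper_to(0,force=60)
    print("grip",arm.current_opening(),arm.current_grasp_force())
    st(b+Z(.128),rate=.05); st(b-.065*XS+Z(.128),rate=.08); st(b-.065*XS+Z(.30))
    print("held",arm.current_opening(),arm.current_grasp_force(),arm.current_wrist_force(),arm.current_clock())
def place(x,y):
    b=BOX+x*XB+y*YB
    arm.move_pose(list(b+Z(.30)),best(b+Z(.30),BY+np.pi/2))
    print("before",arm.current_opening(),arm.current_grasp_force())
E
python3 - <<'E'
from h import *
arm.move_joints([0.6,0.1,0,1.614,0,1.43,0])
print(arm.current_tool_pos(),arm.current_tool_rot())
pick(2); print(arm.current_joints())
im,W=cloud("scene"); save(im[200:400,180:460],"p2.png")
E
```

```text
[ 0.40748128 -0.31507256  0.4136934 ] [-2.77518944e+00 -1.46796106e+00  1.02789770e-03]
hit down False [ 0.46970988 -0.35247879  0.11138233]
grip 0.28074088760304733 58.68832424283028
held 0.2824255162674306 58.823134414851665 [-0.47122105  1.0731852  -1.62014934] 11.7333
[ 0.58043484  0.19906686 -0.07487781  1.75115299  0.01588214  1.19329424
  0.80830314]
```

View pics/p2.png

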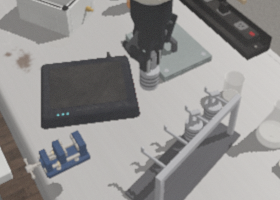

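The canister is off peg 2 and hangs upright in the gripper at crop pixel (150,75). Now I'll place it.

```bash
cat >> h.py <<'E'
def place2(x,y):
    place(x,y); b=BOX+x*XB+y*YB
    st(b+Z(.20)); f0=np.array(arm.current_wrist_force())
    h=st(b+Z(.050),rate=.05,guard=6)
    print("down",h,arm.current_tool_pos(),np.array(arm.current_wrist_force())-f0)
    arm.gripper_to(0.55); arm.pause(.2)
    st(b+Z(.25)); print(arm.current_clock())
E
python3 - <<'E'
from h import *
place2(.025,-.034)
arm.move_joints([0.45,0.1,0,1.614,0,1.43,0])
for n in("scene","top"):
    im,W=cloud(n); save(im,n+"2.png"); np.savez(n+"2.npz",im=im,W=W)
a=cv2.imread("pics/scene2.png")[150:300,160:400];b=cv2.imread("pics/top2.png")[170:290,150:390]
cv2.imwrite("pics/c2.png",cv2.resize(np.vstack([a,b]),None,fx=2.2,fy=2.2))
E
```

```text
before 0.28605695677092385 58.82043533027172
down True [0.52073259 0.31892651 0.05627619] [-0.10055105 -1.57150488  8.82062307]
19.3583
```

View pics/c2.png

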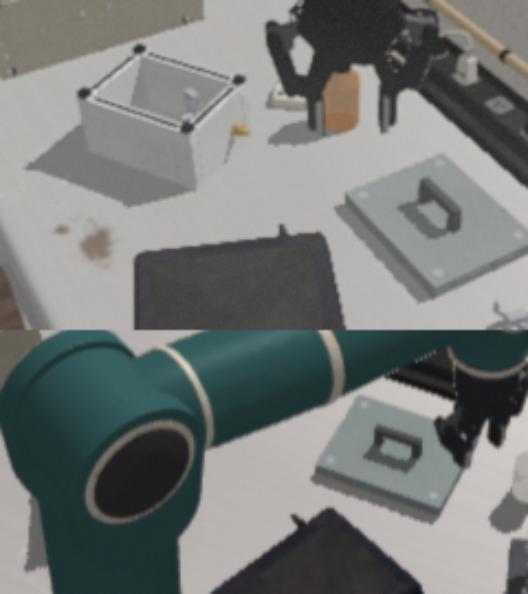

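The first canister stands in the box, with its eye at crop pixel (190,98). Now the other two.

```bash
python3 - <<'E'
from h import *
pick(1)
assert arm.current_opening()>.2
place2(.025,.034)
arm.move_joints([0.45,0.1,0,1.614,0,1.43,0])
pick(0)
assert arm.current_opening()>.2
place2(-.025,0)
arm.move_joints([0.3,0.1,0,1.614,0,1.43,0])
for n in("scene","top"):
    im,W=cloud(n); save(im,n+"3.png"); np.savez(n+"3.npz",im=im,W=W)
a=cv2.imread("pics/scene3.png")[150:400,160:440]
cv2.imwrite("pics/c3.png",cv2.resize(a,None,fx=2.2,fy=2.2))
E
```

```text
hit down False [ 0.5412198  -0.32979012  0.11141136]
grip 0.28371788241612533 58.67766156792641
held 0.28353590340192997 60.829760816995986 [-0.37915889  0.38498413 -1.04661217] 27.65
before 0.28497125056456185 60.82740930549335
down True [0.48548783 0.37711968 0.05626205] [-2.22630142 -2.63266384 10.07391584]
35.3333
hit down False [ 0.61274541 -0.30704515  0.11144522]
grip 0.2843246134328886 58.69819823652506
held 0.28563277865588604 61.020545326173306 [ 0.47955374 -0.32852081 -1.30940106] 43.825
before 0.28289888184127265 61.019105426967144
down True [0.46047502 0.32206567 0.05614176] [-1.61423987 -0.98598878  9.77268292]
51.3
```

View pics/c3.png

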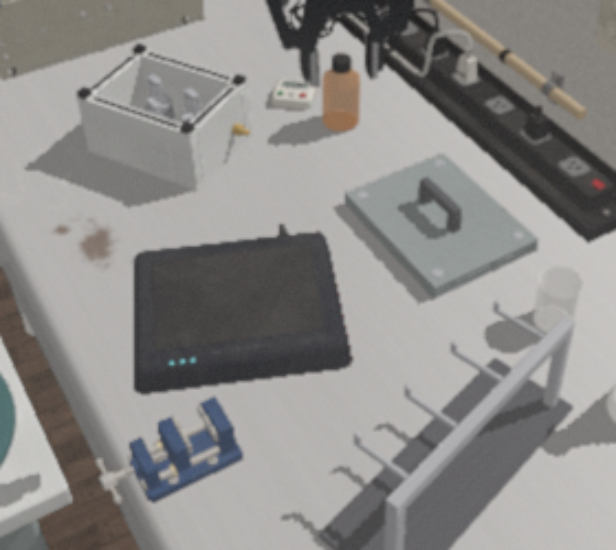

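All pegs are empty, and three eyes stand upright in the box at crop pixels (155,85), (192,98) and (158,102). Before moving the lid I'll refine the box and lid poses with all three cameras.

```bash
cat >> h.py <<'E'
def wcloud():
    c=arm.calibration("wrist"); im,d=arm.camera("wrist"); K=np.array(c["K"])
    v,u=np.mgrid[0:480,0:640]; x=(u-K[0,2])/K[0,0]; y=(v-K[1,2])/K[1,1]; r=np.hypot(x,y)+1e-9
    s=np.tan(np.minimum(r,1.4))/r
    P=np.stack([x*s*d,y*s*d,d],-1); W=(P-np.array(c["t"]))@np.array(c["R"]); W[(d<=0)|(r>1.3)]=np.nan
    return im,W
def gask(im,W):
    m=sel(W,(.33,.66),(.17,.5),(.094,.118))&(im.max(2)<70)
    k,l,s,c=cv2.connectedComponentsWithStats(m.astype(np.uint8)); return [(np.round(rect(W[l==i])[0]),round(float(np.median(W[l==i][:,2])),3),s[i,4]) for i in range(1,k) if s[i,4]>4]
def lidfit(W,cx=.695,cy=.003,z=.022):
    m=sel(W,(cx-.13,cx+.13),(cy-.135,cy+.135),(z-.008,z+.009))
    k,l,s,c=cv2.connectedComponentsWithStats(m.astype(np.uint8)); i=1+np.argmax(s[1:,4]); return rect(W[l==i]),round(float(np.median(W[l==i][:,2])),4)
E
python3 - <<'E'
from h import *
for n in("scene3","top3"):
    D=np.load(n+".npz"); print(n,lidfit(D["W"]),gask(D["im"],D["W"]))
p=[.695,.0,.40]; arm.move_pose(p,best(p,0)); im,W=wcloud(); save(im,"w_lid.png"); print("wrist lid",lidfit(W)); np.savez("wl.npz",im=im,W=W)
m=sel(W,(.6,.8),(-.08,.08),(.045,.075)); print("bar",rect(W[m]),m.sum())
p=[.48,.333,.36]; arm.move_pose(p,best(p,BY)); im,W=wcloud(); save(im,"w_box.png"); print("wrist box",gask(im,W)); np.savez("wb.npz",im=im,W=W)
m=sel(W,(.33,.66),(.17,.5),(.06,.094))
im2,W2=cloud("scene"); print("scene lid again",lidfit(W2))
cv2.imwrite("pics/ww.png",cv2.resize(np.hstack([cv2.imread("pics/w_lid.png"),cv2.imread("pics/w_box.png")]),None,fx=.62,fy=.62))
print(arm.current_clock())
E
```

```text
scene3 ((array([720.5, -25.2]), array([171. , 213.9]), 0.4), 0.0209) [(array([492., 442.]), 0.104, np.int32(10)), (array([585., 292.]), 0.103, np.int32(11)), (array([383., 376.]), 0.105, np.int32(12)), (array([474., 225.]), 0.105, np.int32(13))]
top3 ((array([713.5, -25.2]), array([175.8, 215.7]), 1.1), 0.0203) []
wrist lid ((array([719.7, -25.1]), array([169.7, 214.9]), 0.4), 0.0217)
bar (array([719.6, -25.1]), array([16.3, 77.4]), 0.6) 745
wrist box [(array([383., 380.]), 0.106, np.int32(200)), (array([494., 447.]), 0.106, np.int32(184)), (array([439., 414.]), 0.099, np.int32(406)), (array([429., 304.]), 0.098, np.int32(532)), (array([540., 371.]), 0.099, np.int32(515)), (array([585., 296.]), 0.105, np.int32(171)), (array([475., 229.]), 0.106, np.int32(164)), (array([530., 261.]), 0.098, np.int32(326))]
scene lid again ((array([721. , -25.6]), array([172., 213.]), 0.6), 0.0209)
56.025
```

View pics/ww.png

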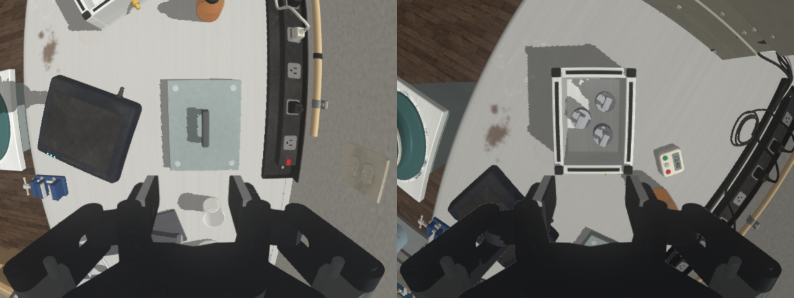

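The lid was knocked about 4 cm between looks and now sits at (0.720, -0.025) with yaw about 0.5°. Scene and wrist agree on this. In the wrist-box picture the three canisters stand upright, seen from above around (600,115). I'll pick the lid up and hold it above the box to check alignment.

```bash
sed -i 's/^BOX=.*/BOX=np.array([0.4825,0.3360,0])/' h.py; python3 - <<'E'
from h import *
L=np.array([.719,-.0253,0]); a=np.radians(.5)
im,W=cloud("scene"); print(lidfit(W,.72,-.025))
arm.gripper_to(0.6)
arm.move_pose(list(L+Z(.22)),best(L+Z(.22),a))
print("hit",st(L+Z(.034),rate=.08,guard=6),arm.current_tool_pos())
arm.gripper_to(0,force=110); print(arm.current_opening(),arm.current_grasp_force(),arm.current_wrist_force())
st(L+Z(.225),rate=.1); print("held",arm.current_opening(),arm.current_grasp_force(),arm.current_wrist_force())
arm.move_pose(list(BOX+Z(.225)),best(BOX+Z(.225),BY))
print(arm.current_opening(),arm.current_wrist_force(),arm.current_tool_pos(),arm.current_clock())
for n in("scene","top"):
    im,W=cloud(n); save(im,n+"4.png"); np.savez(n+"4.npz",im=im,W=W); print(n,lidfit(W,.4825,.336,.225-.034+.021), gask(im,W))
a=cv2.imread("pics/scene4.png")[50:300,120:400];cv2.imwrite("pics/c4.png",cv2.resize(a,None,fx=2.2,fy=2.2))
E
```

```text
((array([720.8, -27.9]), array([172.1, 222.4]), 1.1), 0.0208)
hit False [ 0.71916762 -0.02529297  0.03433564]
0.16508090775438072 108.07039618492126 [-1.93558186  0.14593978  5.71977738]
held 0.1657400196895981 107.30441093444824 [ 0.51702345 -0.15478147 -3.81987829]
0.1668925114955111 [ 0.53489131 -0.85194184 -3.67338838] [0.48374235 0.33476995 0.22485826] 64.5083
scene ((array([486.1, 332.3]), array([174.8, 219.5]), 31.1), 0.2108) [(array([584., 289.]), 0.104, np.int32(11)), (array([382., 375.]), 0.105, np.int32(15)), (array([476., 225.]), 0.104, np.int32(13))]
top ((array([422.9, 417. ]), array([168.7,  30.2]), 39.9), 0.2111) [(array([379., 382.]), 0.102, np.int32(14))]
```

View pics/c4.png

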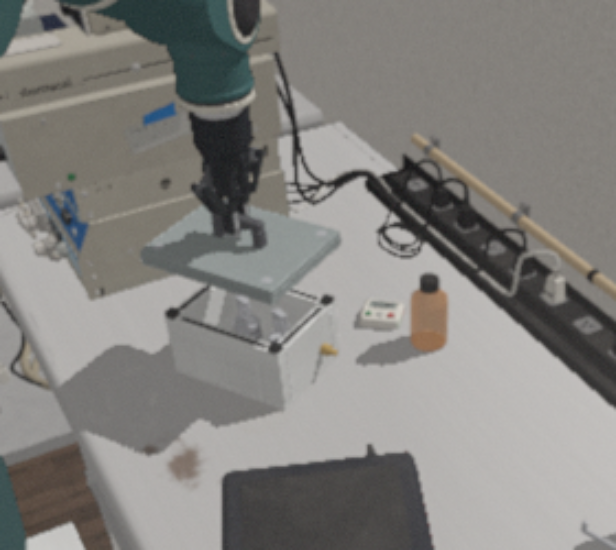

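The lid is held level over the box at crop pixel (240,250). The residual offset is about 2 mm, inside the 5 mm play. I'll lower it.

```bash
python3 - <<'E'
from h import *
T=BOX+np.array([-.001,.0002,0])
st(T+Z(.150),rate=.08); arm.pause(.3)
p=arm.current_tool_pos(); print(p)
f0=np.array(arm.current_wrist_force())
h=st(T+Z(.123),rate=.02,guard=4.5)
print(h,arm.current_tool_pos(),np.array(arm.current_wrist_force())-f0,arm.current_opening())
for n in("scene","top"):
    im,W=cloud(n); save(im,n+"5.png"); np.savez(n+"5.npz",im=im,W=W); print(n,lidfit(W,.4825,.336,.115))
a=cv2.imread("pics/scene5.png")[130:280,150:320];cv2.imwrite("pics/c5.png",cv2.resize(a,None,fx=3.4,fy=3.4,interpolation=cv2.INTER_CUBIC))
E
```

```text
[0.48158346 0.33622186 0.1502271 ]
True [0.48155524 0.33619718 0.12670537] [0.80756955 0.8411058  9.20932342] 0.1668423337785955
scene ((array([483. , 332.5]), array([172.6, 221.2]), 31.4), 0.1128)
top ((array([428.1, 414.7]), array([173.3,  31.3]), 33.6), 0.1127)
```

View pics/c5.png

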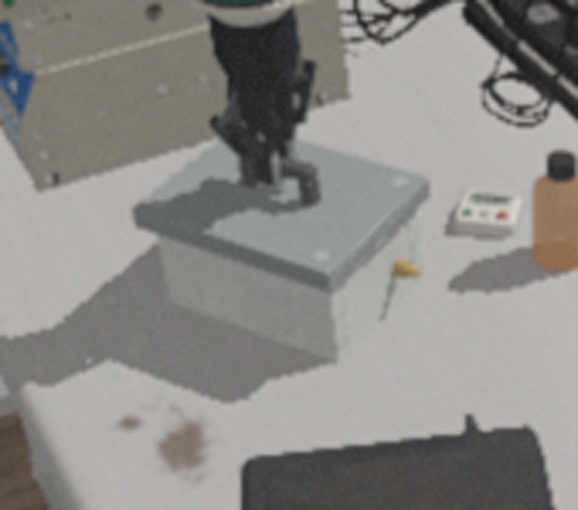

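Contact came at origin height 93 mm as expected, and the skirt is around the rim in the crop. I'll release the lid, then press the corners.

```bash
cat >> h.py <<'E'
def press(i,g=25):
    x,y=[(-.065,.089),(-.065,-.089),(.065,-.089),(.065,.089)][i]
    b=BOX+x*XB+y*YB
    st(b+Z(.165)); st(b+Z(.130),rate=.06); arm.pause(.2)
    h1=st(b+Z(.098),rate=.015,guard=g); p=arm.current_tool_pos(); f=arm.current_wrist_force()
    arm.pause(.2); print(i,h1,np.round(p,4),np.round(f,1),"after",np.round(arm.current_tool_pos()[2],4),np.round(arm.current_wrist_force()[2],1))
    st(b+Z(.165))
E
python3 - <<'E'
from h import *
p=np.array(arm.current_tool_pos())
arm.gripper_to(0.6); arm.pause(.3); st(p+Z(.10)-Z(0)); 
arm.gripper_to(0); st(BOX+Z(.24))
print(arm.current_wrist_force(),arm.current_clock())
for i in range(4): press(i)
print(arm.current_clock())
E
```

```text
[0.11909241 0.19933291 0.35266973] 69.5083
0 True [0.3805 0.3787 0.1073] [-4.8 -3.  15.9] after 0.1073 15.1
1 True [0.4729 0.2261 0.1071] [-5.8 -4.  16.8] after 0.1072 15.9
2 True [0.585  0.2936 0.1074] [-3.5 -1.6 11.1] after 0.1074 13.5
3 True [0.4922 0.4461 0.1071] [-2.4 -2.7 10.7] after 0.1071 10.9
86.7583
```

All four stops are at z ≈ 0.107, which is the sealed height. I'll do one confirming round and a check view.

```bash
python3 - <<'E'
from h import *
for i in range(4): press(i,32)
st(BOX+Z(.24)); arm.move_joints([0.3,0.0,0,1.614,0,1.53,0])
im,W=cloud("scene"); save(im,"scene6.png")
m=sel(W,(.36,.61),(.2,.47),(.095,.125)); P=W[m]; k=np.linalg.lstsq(np.c_[P[:,:2]-BOX[:2],np.ones(len(P))],P[:,2],rcond=None)[0]
print("plane",k,lidfit(W,.4825,.336,.106),arm.current_clock())
p=[.48,.333,.36]; arm.move_pose(p,best(p,BY)); im,W=wcloud(); P=W[sel(W,(.36,.61),(.2,.47),(.1,.12))]
print("wrist plane",np.linalg.lstsq(np.c_[P[:,:2]-BOX[:2],np.ones(len(P))],P[:,2],rcond=None)[0],lidfit(W,.4825,.336,.106))
E
```

```text
0 True [0.3809 0.3786 0.107 ] [-3.4 -3.8 13.6] after 0.107 14.4
1 True [0.4731 0.2263 0.107 ] [-4.4 -1.7 14. ] after 0.107 15.5
2 True [0.5843 0.2936 0.1071] [-4.5 -2.  11.1] after 0.1071 10.8
3 True [0.4921 0.4458 0.1071] [-2.6 -2.8 11. ] after 0.1071 11.1
plane [0.004318   0.00703708 0.10538335] ((array([484.4, 333.3]), array([175.7, 221.4]), 31.5), 0.1054) 107.0667
wrist plane [0.00097156 0.00041394 0.1066947 ] ((array([481.8, 336. ]), array([169., 216.]), 31.1), 0.1067)
```

View pics/scene6.png

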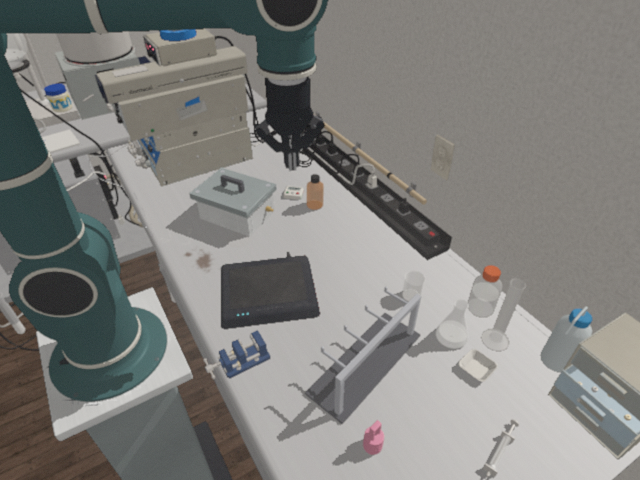

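The lid sits flat on the box at (233,195), with its top at 0.1067 m and a tilt under 0.1°. The bottle, timer and beaker haven't moved, and the pink look-alike is untouched. I'm handing in.

```bash
python3 -c "
from workcell import arm
print(arm.finish_job())"
```

```text
the job is handed in; nothing more can be done
None
```

The job is handed in: all three canisters on the stand (peg 3 was empty) are upright in the dry box, and the lid was laid on, released and pressed home at all four corners, flat at sealed height.

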